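# Frame a turned cup under the copy-stand camera

### The job

Get the tall turned cup ready for its photo: stand it upright in the middle of the round spot on the copy stand's board and let go of it. Then grip the camera head so that the fingers squeeze its release button in, pull the mast straight up past the first stop to the second stop (all the way up), and finish still holding it there with the button squeezed in. Leave the two short cups alone.

Things in the scene. Friction and masses are not known exactly. Their poses are not given: they have to be found in the camera images.
- tall_cup: the tallest of the three loose turned wooden cups on the bench to the robot's right of the stand, 60 mm high, 53 mm across, open at the top with a felt inlay, about 45 g; grasp round its side. Origin: centre of its underside, z up along its axis.
- short_cup_a: a short turned wooden cup, 46 mm high, 52 mm across; not to be disturbed. Origin: centre of its underside.
- short_cup_b: another short turned wooden cup, 46 mm high, 52 mm across; not to be disturbed. Origin: centre of its underside.
- stand: copy stand, fixed: plywood board 335 x 110 x 12 mm with an upright square aluminium telescopic mast at one end and the round spot at the other. Origin: on the mast's axis at bench-top height; x along the board from mast to spot (board x -60 to 275, y -55 to 55 mm), z up. Outer tube 30 mm square, its 43 x 37 mm collar tops out 152 mm above the bench; three latch holes in its -y face, 45 mm apart, are the stops
- spot (a point): middle of the round spot (70 mm across, a thin dark ring), on the board's top, 12 mm above the bench and 220 mm from the mast's axis.
- head (a point): black grip block on top of the mast, 36 (x) x 34 (y) x 50 mm (z). Origin: its centre, 182 mm above the bench with the mast down, 272 mm at the second stop; axes parallel to the stand's. The +y face is ribbed, the release button is in the -y face. A camera on a short boom reaches 18 to 105 mm out on the +x side, no higher than the block. The head moves only up and down
- button (a point): centre of the release button's outer face: a metal pad 24 mm wide (x), 26 mm high, 8 mm proud of the head's -y face, at y = -25 mm from the head's origin. Take the head from above, one finger on the button, the other on the ribbed face behind it, 42 mm wide, 36 mm with the button in. Closing along x does not press it
- mast (a joint): how far the inner tube is pulled up, m: 0 = down (start), 0.045 = first stop, 0.090 = second stop and end of travel. A sprung pin locks it at each stop (1.5 mm play) unless the button is in; with the button in, it lifts at about 4 N (it weighs 3.1 N); let go between stops, it may stay there or sink until the pin catches
- release (a joint): how far the release button is squeezed in, m: 0 = out, 0.006 = fully in. Spring: 4 N at first, 6.4 N fully in. The pin is clear from 0.0045 on.
Not all that is in view belongs to the job. Leave any green look-alike of the tall_cup alone.

How it is judged:
On the way, in this order (a step that is already met when the one before it is completed fails the run):
1. the tall cup stands upright on the round spot, let go, with the mast still down (horizontal distance between tall_cup and spot below 0.015 m and z of tall_cup in the frame of spot between -0.005 and 0.006 m and angle between tall_cup's own z axis and vertical below 0.12 rad and contact force between the fingers and tall_cup below 0.05 N and value of joint mast below 0.01 m), for 0.2 s.
2. the release button is squeezed in by the fingers (value of joint release above 0.0045 m and contact force between the fingers and mast above 3 N), for 0.1 s.
At the end, for the whole second after the job is handed in: the mast is pulled up to within 5 mm of the second stop and still there, held by the fingers on the head with the release button in (at least 4.5 mm, so the pin carries nothing); the tall cup stands untouched and upright on the board, its centre within 15 mm of the spot's middle (all of step 2 and horizontal distance between tall_cup and spot below 0.015 m and z of tall_cup in the frame of spot between -0.005 and 0.006 m and angle between tall_cup's own z axis and vertical below 0.12 rad and contact force between each of the arm, the fingers and tall_cup below 0.05 N and value of joint mast above 0.085 m and velocity of joint mast between -0.01 and 0.01 m/s and linear speed of tall_cup below 0.02 m/s); the arm keeps its last pose, push and grip.
It fails at once if a short cup is pushed more than 20 mm away or tipped (distance of any of short_cup_a, short_cup_b from where it was at the start of the episode above 0.02 m or angle between any of short_cup_a, short_cup_b's own z axis and vertical above 0.35 rad).
It fails at once if the tall cup is knocked over (angle between tall_cup's own z axis and vertical above 0.8 rad).
It also fails if it takes over 45 s, if anything falls off the work surface, if the arm or the gripper's body presses on something with over 40 N, if the wrist force passes 120 N, or if a joint passes its speed limit or range.

### The arm

A 6-joint arm with a two-finger parallel gripper is mounted at the origin on a cart in front of the work surface, level with it; the furniture and walls round the work are solid. World frame = base frame: x ahead of the robot, y to its left, z up, the work surface at z = 0. Lengths are in m, angles in rad, forces in N, time in s.
With the tool pointing down it reaches from about 0.35 to 0.95 m from the base axis. Payload 17.4 kg.
Tool frame: the origin (TCP) lies at the very end of the fingers, on their centre line; the grasp point (between the pads) lies 19 mm behind it; z points along the fingers, y is the line along which they close (so a half turn about z gives the same grasp; the last joint's range is limited). The gripper opens to 93 mm and grips with 3 to 60 N. Pads are 15 mm wide; open, the fingers measure 128 mm over their backs; the gripper's body (75 mm by 188 mm) begins 65 mm behind the grasp point.
Start: joints at [1.252, 0.116, 1.442, -0, 1.584, -0.038], TCP at [0.187, 0.649, 0.219] pointing down, gripper open.
Joint ranges: [-2.83, 2.83], [-0.83, 2.19], [0.07, 2.5], [-1.14, 4.28], [0.01, 3], [-2.97, 2.97]. Speed limits (rad/s): [1.89, 1.89, 2.22, 3.14, 3.14, 3.14].

### API

Orientations are given as a unit quaternion [w, x, y, z].
In Python, from station import * gives the robot as it stands.
- The arm moves only by the shell command python3 -m jog 'ROWS' [FORCE]. ROWS is JSON, a list of rows, each a list of 7 numbers: the turn, a rotation vector about the tool's x, y, z in rad, then the shift along the tool's x, y, z in mm, then the finger opening in mm, from 0 to 93. In form: [[rx, ry, rz, tx, ty, tz, fingers], ...]. A call has 1 to 10 rows; each row is the pose to reach, as a shift and turn from the pose commanded when the call began, along the tool's axes at that moment; what a row does not reach only later rows make up. A row lasts 1/10 s, in which the tool goes at most 50 mm and 8.59 degrees, less where a joint would pass 70% of its speed; a pose out of reach is approached as far as the arm can. A call with a gripper value outside its range is refused whole. The fingers move at their own pace and stop on an object; FORCE is the grip in N (left out, the last holds). Time passes only in rows, so rows that repeat a pose let the fingers close. It gives the time, the measured TCP pose, the force, the opening and the grip force at its end, in the units of the state.
- read_state(): the state, without advancing time (a new reading comes with each control period).
- snapshot(name): name is "scene" or "side" or "wrist"; returns a dict with "color" (400x640x3 uint8, blue, green, red), "intrinsics" (3x3 intrinsics, pixels), "T" (4x4, takes a point from camera to world coordinates). Camera axes: x right, y down, z forward; pixel columns grow to the right and rows downward; lengths in m; the calibration is good to about 2 mm. A picture is of the moment at which its call begins. There is no depth.
- close_job(): hands the job in; it is judged then, once.
The state is a dict: "time_s": time; "qpos": joint angles; "dq": joint speeds; "joint_torque": joint torques, N m; "position": TCP position; "orientation": TCP orientation; "contact_force": force on the tool from outside, world axes, zero at the start; "moment": the same for the moment, N m; "grip_width": finger opening in m; "finger_force": force on a finger pad.
Only numpy, scipy, OpenCV 4.12 (cv2) and the standard library are available. Lean on these libraries where they do the work, as an engineer would, in place of code of your own. Each camera call takes 0.05 s, during which the arm holds its last target. There are 200 camera calls.

## Working session

There is one attempt and no reset: what is moved stays moved. The work goes in short steps, Python scripts to look and compute and a shell command to move; the robot and the scene stay as the last step left them, time stands still between calls to the robot, and variables do not carry over. Pictures are saved under pics/ and viewed, at most 10 in all, crops included, and the job is handed in when it is done.

```bash
mkdir -p pics; ls; cat > h.py <<'E'
from station import *
import numpy as np, cv2
from scipy.spatial.transform import Rotation as R
def proj(s,P):
    T=s["T"];p=T[:3,:3].T@(np.asarray(P,float)-T[:3,3]);q=s["intrinsics"]@p;return q[:2]/q[2]
def ray(s,uv):
    d=s["T"][:3,:3]@np.linalg.inv(s["intrinsics"])@np.array([uv[0],uv[1],1.]);return s["T"][:3,3],d/np.linalg.norm(d)
def onz(s,uv,z):
    o,d=ray(s,uv);return o+d*(z-o[2])/d[2]
def tri(l):
    A=np.zeros((3,3));b=np.zeros(3)
    for s,uv in l:
        o,d=ray(s,uv);M=np.eye(3)-np.outer(d,d);A+=M;b+=M@o
    p=np.linalg.solve(A,b);return p,[float(np.linalg.norm((np.eye(3)-np.outer(ray(s,uv)[1],ray(s,uv)[1]))@(p-s["T"][:3,3]))) for s,uv in l]
def totool(d):
    q=read_state()["orientation"];return R.from_quat(np.r_[q[1:],q[0]]).inv().apply(d)*1000
E
python3 - <<'E'
from h import *
np.set_printoptions(precision=3,suppress=True)
a=snapshot("scene");b=snapshot("side");w=snapshot("wrist")
import pickle;pickle.dump((a,b,w),open("s0.pkl","wb"))
for s in(a,b,w):print(s["T"],s["intrinsics"][0,0])
cv2.imwrite("pics/a.png",a["color"]);cv2.imwrite("pics/b.png",b["color"])
s=read_state();print(s)
E
```

```text
pics
[[ 0.857 -0.353  0.375  0.093]
 [-0.515 -0.567  0.643 -0.713]
 [-0.015 -0.744 -0.668  0.851]
 [ 0.     0.     0.     1.   ]] 441.4965329950343
[[ 1.    -0.016  0.027  0.443]
 [-0.03  -0.343  0.939 -1.105]
 [-0.006 -0.939 -0.344  0.545]
 [ 0.     0.     0.     1.   ]] 405.1676962417659
[[ 0.278  0.919  0.28   0.108]
 [ 0.961 -0.265 -0.083  0.671]
 [-0.002  0.292 -0.956  0.384]
 [ 0.     0.     0.     1.   ]] 283.5947344962309
{'time_s': 0.15, 'qpos': array([ 1.252,  0.116,  1.442,  0.   ,  1.584, -0.038]), 'dq': array([ 0.002, -0.   , -0.002,  0.001,  0.001,  0.   ]), 'joint_torque': array([  0.001, -72.176, -62.296,   0.078,   0.023,  -0.   ]), 'position': array([0.187, 0.648, 0.218]), 'orientation': array([-0.  ,  0.14,  0.99, -0.  ]), 'contact_force': array([0.821, 0.1  , 0.504]), 'moment': array([ 0.012, -0.001,  0.002]), 'finger_force': 0.0, 'grip_width': 0.09322728280749257}
```

View pics/a.png

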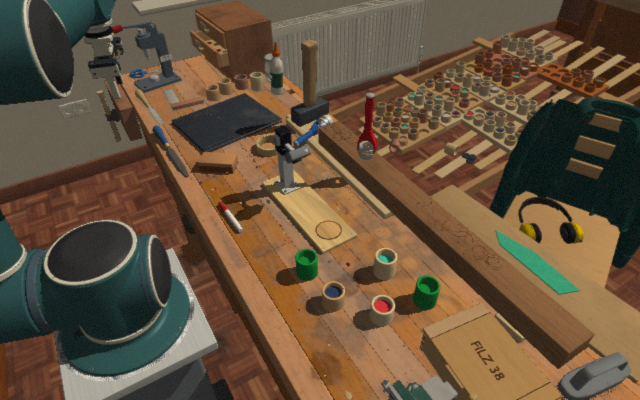

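View pics/b.png

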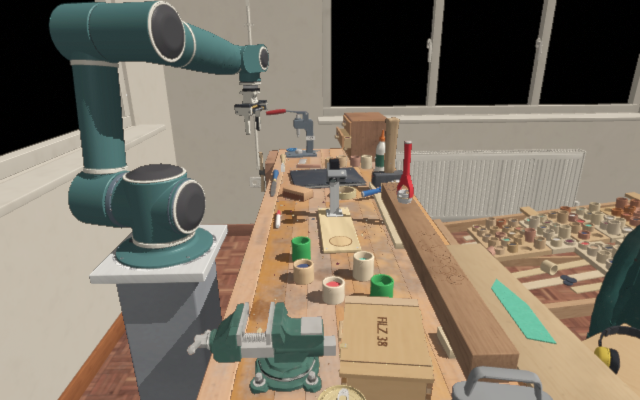

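The scene shows the cups at about (385,263) teal inlay, (333,297) blue and (382,310) red, plus green look-alikes at (306,264) and (426,292). The teal one looks tallest: side (364,265). I'll confirm in one crop holding both views.

```bash
python3 - <<'E'
import pickle,cv2,numpy as np
a,b,w=pickle.load(open("s0.pkl","rb"))
f=lambda s,x,y,W,H:cv2.resize(s["color"][y:y+H,x:x+W],(800,300),interpolation=cv2.INTER_CUBIC)
cv2.imwrite("pics/c.png",np.vstack([f(a,255,235,200,100)[:,:],f(b,280,220,160,80)[:,:]])) # 4x(y3), 5x(3.75)
E
```

```text
(no output)
```

View pics/c.png

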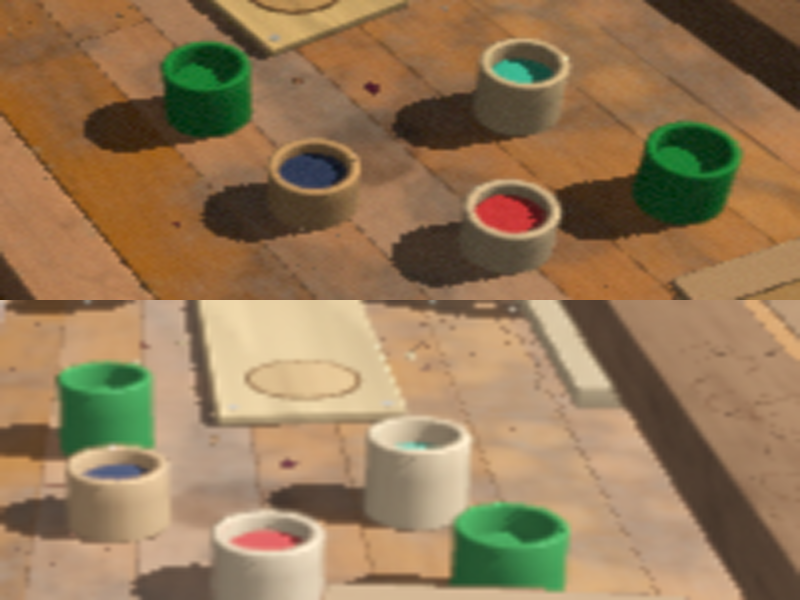

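The teal-inlay cup is clearly the tallest of the three wooden ones (crop (524,85) in scene, (418,472) in side), so that is tall_cup; blue and red are the short cups.

```bash
python3 - <<'E'
from h import *
import pickle
np.set_printoptions(precision=4,suppress=True)
a,b,w=pickle.load(open("s0.pkl","rb"))
A=(385.6,256.5);B=(363.3,256.0)
p,e=tri([(a,A),(b,B)]);print("rim",p,e)
for s,n in((a,(385.,279.0)),(b,(363.2,279.5))):print("near bottom edge on z0",onz(s,n,0))
# ring: dark pixels relative to board
ctr=[]
for s,(x,y,W,H) in((a,(308,212,42,36)),(b,(324,232,34,17))):
    g=cv2.cvtColor(s["color"],cv2.COLOR_BGR2GRAY)[y:y+H,x:x+W]
    bh=cv2.morphologyEx(g,cv2.MORPH_BLACKHAT,np.ones((7,7)))
    c,_=cv2.findContours((bh>18).astype(np.uint8),cv2.RETR_EXTERNAL,cv2.CHAIN_APPROX_NONE)
    c=max(c,key=lambda q:cv2.boundingRect(q)[2]*cv2.boundingRect(q)[3]);el=cv2.fitEllipse(c);print(el,cv2.boundingRect(c),(x,y))
    ctr.append((el[0][0]+x,el[0][1]+y))
print(ctr);print("spot",tri([(a,ctr[0]),(b,ctr[1])]),onz(a,ctr[0],.012),onz(b,ctr[1],.012))
f=lambda s,x,y,W,H:cv2.resize(s["color"][y:y+H,x:x+W],(400,600),interpolation=cv2.INTER_CUBIC)
cv2.imwrite("pics/d.png",np.hstack([f(a,255,115,100,150),f(b,305,150,80,120)]))
E
```

```text
rim [ 0.5659 -0.2001  0.058 ] [0.0005890240903881486, 0.0005890240903881894]
near bottom edge on z0 [ 0.5569 -0.2181  0.    ]
near bottom edge on z0 [ 0.5647 -0.2171  0.    ]
((20.212106704711914, 17.6214599609375), (18.739408493041992, 26.17723846435547), 89.65238189697266) (7, 8, 27, 20) (308, 212)
((16.310794830322266, 8.739990234375), (10.01475715637207, 22.3175106048584), 91.17204284667969) (5, 4, 24, 11) (324, 232)
[(328.2121067047119, 229.6214599609375), (340.31079483032227, 240.739990234375)]
spot (array([ 0.5209, -0.0161,  0.0119]), [0.0009758826344675474, 0.0009758826344675139]) [ 0.5219 -0.0155  0.012 ] [ 0.52   -0.0178  0.012 ]
```

View pics/d.png

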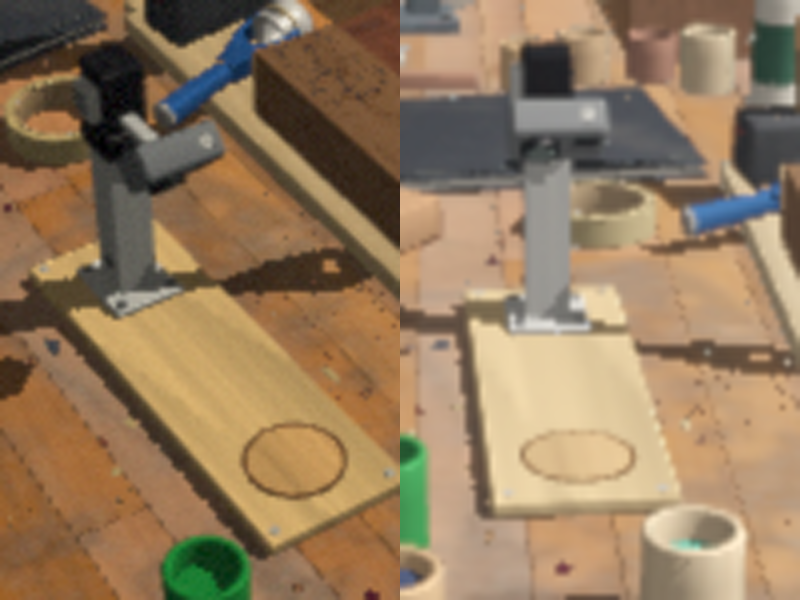

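```bash
python3 - <<'E'
from h import *
import pickle
np.set_printoptions(precision=4,suppress=True)
a,b,w=pickle.load(open("s0.pkl","rb"))
ca=lambda u,v:(255+u/4-.4,115+v/4-.4)
cb=lambda u,v:(305+(u-400)/5-.4,150+v/5-.4)
p,e=tri([(a,ca(113,60)),(b,cb(548,49))]);print("headtop",p,e)
sp=np.array([.5209,-.0161,.0119])
d=(sp-p)[:2];print("dist",np.linalg.norm(d),"dir",np.degrees(np.arctan2(d[1],d[0])))
# board edge direction
for s,c,l in((a,ca,[(33,272),(270,545)]),(b,cb,[(468,292),(492,510)]),(b,cb,[(612,288),(680,492)])):
    q=[onz(s,c(*m),.012) for m in l];v=q[1]-q[0];print(q,np.linalg.norm(v),np.degrees(np.arctan2(v[1],v[0])))
st=read_state();q=st["orientation"];print(R.from_quat(np.r_[q[1:],q[0]]).as_matrix())
E
```

```text
headtop [0.5143 0.2033 0.2049] [0.0018253773746385548, 0.0018253773746383687]
dist 0.21951975728394651 dir -88.28548039313674
[array([0.459 , 0.2542, 0.012 ]), array([ 0.4694, -0.0709,  0.012 ])] 0.32524862508866365 -88.16550026679955
[array([0.4584, 0.2516, 0.012 ]), array([ 0.4667, -0.0849,  0.012 ])] 0.33659488353482225 -88.59436024356181
[array([0.5625, 0.2549, 0.012 ]), array([ 0.5749, -0.0672,  0.012 ])] 0.3223217361317394 -87.78494414656379
[[-0.9608  0.2771 -0.0003]
 [ 0.2771  0.9608 -0.0008]
 [ 0.     -0.0008 -1.    ]]
```

```bash
python3 -m jog '[[0,0,0,0,0,-50,93],[0,0,0,0,0,-90,93],[0,0,0.15,-30,-35,-90,93],[0,0,0.3,-60,-70,-90,93],[0,0,0.45,-90,-105,-90,93],[0,0,0.6,-120,-140,-90,93],[0,0,0.75,-150,-177,-90,93],[0,0,0.9,-180,-213,-90,93],[0,0,1.05,-210,-248,-90,93],[0,0,1.2,-240,-284,-90,93]]' 20
python3 - <<'E'
from h import *
import pickle
np.set_printoptions(precision=4,suppress=True)
a,b,w=pickle.load(open("s0.pkl","rb"))
for n,u in dict(blue=(333,291.5),red=(382.5,303.5)).items():print(n,onz(a,u,.046))
for n,u in dict(g1=(306.5,257),g2=(426,284)).items():print(n,onz(a,u,.06))
s=read_state();q=s["orientation"];print(s["qpos"],s["position"],R.from_quat(np.r_[q[1:],q[0]]).as_matrix()[:,1])
t=np.array([.566,-.2,.26]);print(totool(t-s["position"]))
E
```

```text
time_s: 1.15
position: [0.3392, 0.3074, 0.3085]
orientation: [0.0, 0.677, 0.736, 0.0]
contact_force: [1.0, 0.2, -0.1]
grip_width: 0.093
finger_force: 0.0
blue [ 0.4127 -0.2122  0.046 ]
red [ 0.487 -0.295  0.046]
g1 [ 0.4068 -0.1048  0.06  ]
g2 [ 0.5926 -0.3114  0.06  ]
[ 0.6807 -0.3718  1.7401 -0.0001  1.7731  0.5964] [0.3392 0.3074 0.3085] [0.9965 0.0841 0.0001]
[-524.7195  183.3353   48.5446]
```

```bash
python3 -m jog '[[0,0,0.03,-45,16,0,93],[0,0,0.054,-90,31,0,93],[0,0,0.054,-135,47,0,93],[0,0,0.054,-180,63,0,93],[0,0,0.054,-225,79,0,93],[0,0,0.054,-270,94,0,93],[0,0,0.054,-315,110,0,93],[0,0,0.054,-360,126,15,93],[0,0,0.054,-405,142,40,93],[0,0,0.054,-450,157,70,93]]'
python3 -m jog '[[0,0,0,-40,14,30,93],[0,0,0,-75,26,60,93],[0,0,0,-75,26,75,93],[0,0,0,-75,26,75,93]]'
python3 - <<'E'
from h import *
np.set_printoptions(precision=4,suppress=True)
w=snapshot("wrist");s=read_state();print(s["qpos"],s["position"],w["T"][:3,3])
import pickle;pickle.dump(w,open("w1.pkl","wb"))
cv2.imwrite("pics/e.png",w["color"])
print(proj(w,[.566,-.2,.06]),totool(np.array([.566,-.2,.016])-s["position"]))
E
```

```text
time_s: 2.15
position: [0.5329, -0.1192, 0.2436]
orientation: [0.0, 0.694, 0.72, 0.0]
contact_force: [0.8, 1.2, -0.1]
grip_width: 0.0931
finger_force: 0.0
time_s: 2.55
position: [0.56, -0.1911, 0.1661]
orientation: [-0.002, 0.695, 0.719, -0.001]
contact_force: [-0.4, -0.2, 0.0]
grip_width: 0.0933
finger_force: 0.0
[-0.371  -0.045   1.6882  0.0002  1.5002 -0.4067] [ 0.5606 -0.1906  0.1684] [ 0.5577 -0.1097  0.3318]
[325.2058 208.274 ] [ -9.6968   5.331  152.3752]
```

View pics/e.png

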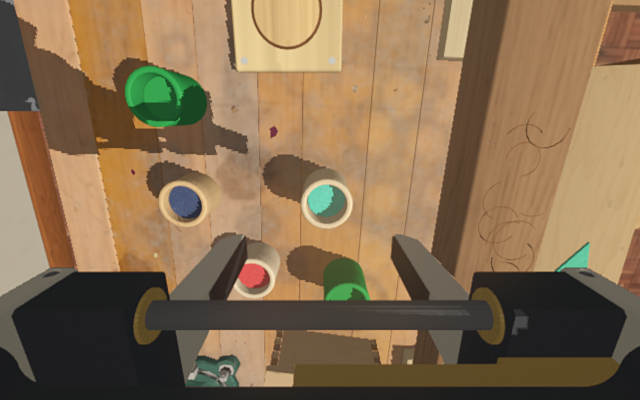

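The wrist view shows the tall cup's rim centred at about (327,203), 5 px from the prediction at (325,208); the red and green cups stay outside the fingers' path. I'll refine it with a fit.

```bash
python3 - <<'E'
from h import *
import pickle
np.set_printoptions(precision=4,suppress=True)
w=pickle.load(open("w1.pkl","rb"));a,b,_=pickle.load(open("s0.pkl","rb"))
h=cv2.cvtColor(w["color"],cv2.COLOR_BGR2HSV)[170:240,285:370]
m=((h[...,2]>190)&(h[...,1]<110)).astype(np.uint8)
c,_=cv2.findContours(m,cv2.RETR_EXTERNAL,cv2.CHAIN_APPROX_NONE);c=max(c,key=cv2.contourArea);(x,y),ax,_=cv2.fitEllipse(c)
x+=285;y+=170;print(x,y,ax,cv2.boundingRect(c))
print(onz(w,(327,203),.06),tri([(a,(385.6,256.5)),(b,(363.3,256.)),(w,(327,203))]))
# ring partly visible: left/right extremes
s=read_state();print(totool(np.array([.567,-.1955,.016])-s["position"]))
g=cv2.cvtColor(w["color"],cv2.COLOR_BGR2GRAY)[0:60,240:335]
bh=cv2.morphologyEx(g,cv2.MORPH_BLACKHAT,np.ones((9,9)))
yy,xx=np.nonzero(bh[:,8:85]>35);xx+=248
el=cv2.fitEllipse(np.c_[xx,yy].astype(np.float32));print("ring",el,onz(w,el[0],.012))
E
```

```text
327.05362701416016 203.76474380493164 (48.38047790527344, 50.92231369018555) (17, 10, 51, 49)
[ 0.5676 -0.1944  0.06  ] (array([ 0.5673, -0.1967,  0.0552]), [0.0015146506759861691, 0.001494906330398007, 0.0008855302791256386])
[ -5.2354   6.4911 152.3775]
ring ((286.0574951171875, 8.139738082885742), (68.2626953125, 78.98114776611328), 172.42478942871094) [ 0.5208 -0.0114  0.012 ]
```

```bash
python3 -m jog '[[0,0,0,-5,6.5,45,93],[0,0,0,-5,6.5,90,93],[0,0,0,-5,6.5,120,93],[0,0,0,-5,6.5,140,93],[0,0,0,-5,6.5,150,93],[0,0,0,-5,6.5,150,75],[0,0,0,-5,6.5,150,55],[0,0,0,-5,6.5,150,48],[0,0,0,-5,6.5,150,40],[0,0,0,-5,6.5,150,40]]' 15
python3 - <<'E'
from h import *
s=read_state();print(s["position"],s["grip_width"],s["finger_force"])
E
```

```text
time_s: 3.6
position: [0.568, -0.196, 0.0197]
orientation: [0.0, 0.694, 0.72, 0.0]
contact_force: [-0.3, -0.8, -0.2]
grip_width: 0.0577
finger_force: 0.0
[ 0.56797842 -0.19596111  0.01969506] 0.0576732480504389 0.0
```

```bash
python3 -m jog '[[0,0,0,0,0,0,40],[0,0,0,0,0,0,40],[0,0,0,0,0,0,40],[0,0,0,0,0,-30,40],[0,0,0,0,0,-60,40],[0,0,0,30,-7,-70,40],[0,0,0,70,-15,-70,40],[0,0,0,115,-25,-70,40],[0,0,0,160,-34,-70,40],[0,0,0,185,-40,-70,40]]'
python3 -m jog '[[0,0,0,0,0,0,40],[0,0,0,0,0,0,40]]'
python3 - <<'E'
from h import *
import pickle
np.set_printoptions(precision=4,suppress=True)
w=snapshot("wrist");s=read_state();print(s["position"],s["grip_width"])
a=snapshot("scene");b=snapshot("side");pickle.dump((a,b,w),open("s2.pkl","wb"))
f=lambda i:cv2.resize(i,(400,300))
cv2.imwrite("pics/f.png",np.vstack([np.hstack([f(w["color"][100:340,160:480]),f(b["color"][190:265,290:390])]),np.hstack([f(a["color"][170:260,280:400]),f(w["color"])])]))
E
```

```text
time_s: 4.6
position: [0.5201, -0.01, 0.0889]
orientation: [-0.0, 0.694, 0.72, 0.0]
contact_force: [0.3, -0.8, -1.4]
grip_width: 0.052
finger_force: 15.0
time_s: 4.8
position: [0.521, -0.0122, 0.089]
orientation: [0.0, 0.694, 0.72, -0.0]
contact_force: [-0.4, -0.2, -0.3]
grip_width: 0.0524
finger_force: 15.0
[ 0.5212 -0.0127  0.089 ] 0.05255139793325468
```

View pics/f.png

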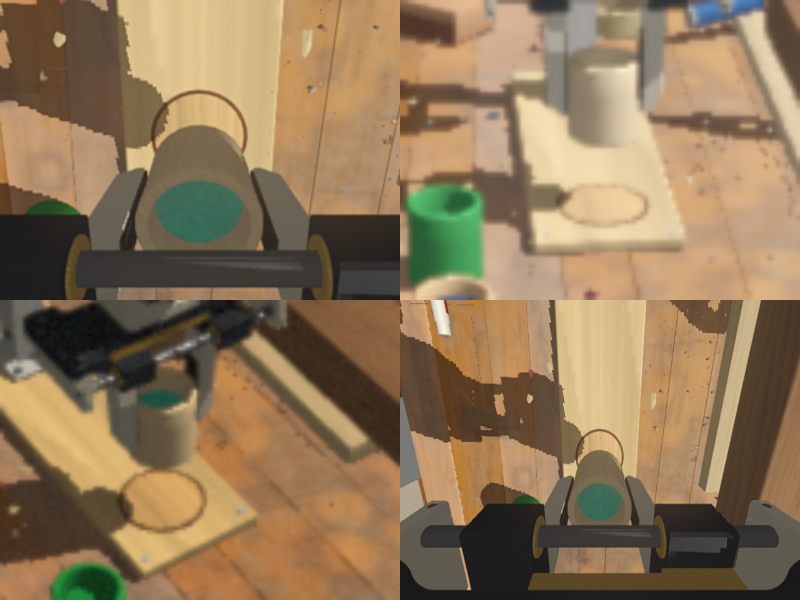

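The cup is held upright between the fingers above the ring (side view: cup base around (600,140), ring (603,205), consistent with the 57 mm gap below it). Lowering.

```bash
python3 -m jog '[[0,0,0,0,0,25,40],[0,0,0,0,0,45,40],[0,0,0,0,0,54,40],[0,0,0,0,0,56,40],[0,0,0,0,0,56,40],[0,0,0,0,0,57,40],[0,0,0,0,0,57,40]]'
```

```text
time_s: 5.65
position: [0.5215, -0.0125, 0.0327]
orientation: [0.0, 0.694, 0.72, 0.0]
contact_force: [0.4, -0.5, -1.2]
grip_width: 0.0523
finger_force: 15.0
```

```bash
python3 -m jog '[[0,0,0,0,0,1,40],[0,0,0,0,0,1,40],[0,0,0,0,0,1,56],[0,0,0,0,0,1,70],[0,0,0,0,0,1,93],[0,0,0,0,0,1,93],[0,0,0,0,0,1,93],[0,0,0,0,0,1,93],[0,0,0,0,0,-20,93],[0,0,0,0,0,-60,93]]'
python3 -m jog '[[0,0,0,0,0,-40,93],[0,0,0,0,0,-90,93],[0,0,0,0,0,-140,93],[0,0,0,0,0,-160,93],[0,0,0,0,0,-160,93]]'
python3 - <<'E'
from h import *
import pickle
np.set_printoptions(precision=4,suppress=True)
w=snapshot("wrist");s=read_state();print(s["position"],s["grip_width"])
a=snapshot("scene");b=snapshot("side");pickle.dump((a,b,w),open("s3.pkl","wb"))
f=lambda i:cv2.resize(i,(400,300))
cv2.imwrite("pics/g.png",np.vstack([np.hstack([f(w["color"][100:340,160:480]),f(b["color"][190:265,290:390])]),np.hstack([f(a["color"][170:260,280:400]),f(w["color"])])]))
E
```

```text
time_s: 6.65
position: [0.5195, -0.0123, 0.0901]
orientation: [-0.002, 0.694, 0.72, -0.002]
contact_force: [0.2, 0.4, 0.1]
grip_width: 0.0926
finger_force: 0.0
time_s: 7.15
position: [0.522, -0.0125, 0.2556]
orientation: [0.002, 0.694, 0.72, 0.002]
contact_force: [-0.1, 0.5, -0.2]
grip_width: 0.0928
finger_force: 0.0
[ 0.5214 -0.0124  0.2529] 0.09340159807321982
```

View pics/g.png

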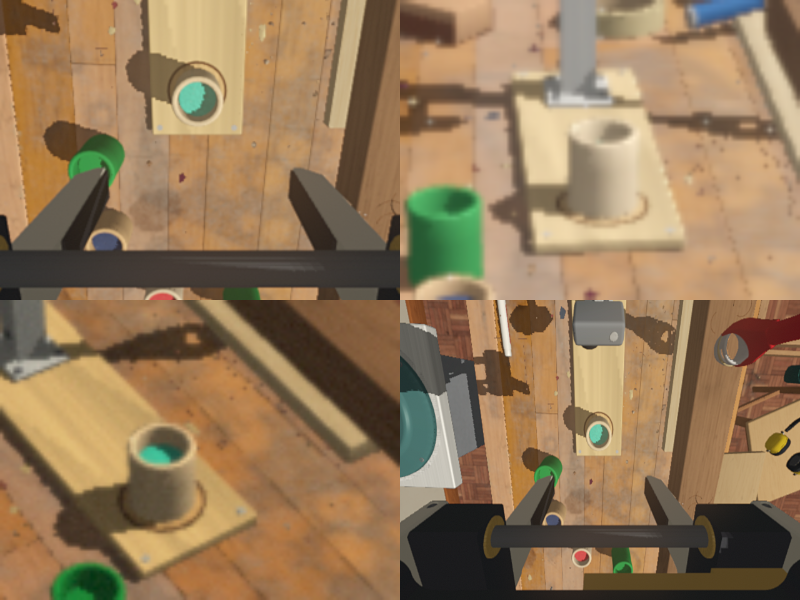

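The cup stands upright centred on the ring in all three views (side: cup (602,170), ring (603,205); scene: base and ring concentric near (163,500)). Next, over the head.

```bash
python3 -m jog '[[0,0,0,40,0,0,93],[0,0,0,85,0,0,93],[0,0,0,130,0,0,93],[0,0,0,175,0,0,93],[0,0,0,210,0,0,93],[0,0,0,219.5,0,0,93],[0,0,0,219.5,0,0,93],[0,0,0,219.5,0,0,93]]'
python3 - <<'E'
from h import *
import pickle
np.set_printoptions(precision=4,suppress=True)
w=snapshot("wrist");s=read_state();print(s["position"],s["qpos"])
a=snapshot("scene");b=snapshot("side");pickle.dump((a,b,w),open("s4.pkl","wb"))
u=np.array([.0297,-.9996,0]);v=np.array([.9996,.0297,0]);m=np.array([.5147,.2072,0])
im=cv2.resize(w["color"],(800,500))
for sy in(-17,17):
  for sx in(-18,18):
    p=proj(w,m+u*sx/1e3+v*sy/1e3+[0,0,.207])*1.25;print(p);cv2.circle(im,tuple(int(t) for t in p),2,(0,0,255),-1)
cv2.imwrite("pics/i.png",im)
E
```

```text
time_s: 8.1
position: [0.5131, 0.2062, 0.251]
orientation: [-0.0, 0.694, 0.72, -0.001]
contact_force: [0.9, 0.1, -0.9]
grip_width: 0.0932
finger_force: 0.0
[0.5132 0.2059 0.2513] [ 0.3356 -0.1569  1.6579 -0.0003  1.6415  0.3004]
[374.4514 248.7619]
[375.2394 302.0616]
[429.5467 249.0931]
[427.7955 302.3789]
```

View pics/i.png

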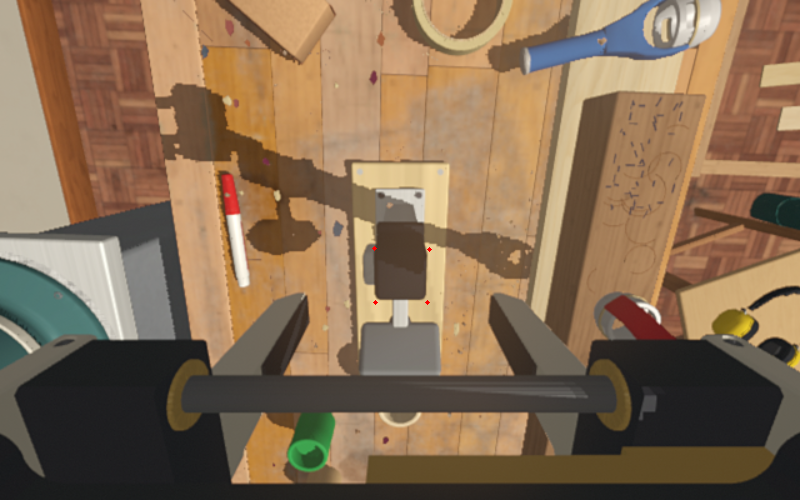

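Predicted head-top corners agree with the black block in the wrist view (sides at u≈376 and 427, front edge near v 298), with the button on the left under the left finger. Going down and closing.

```bash
python3 -m jog '[[0,0,0,0,0,30,93],[0,0,0,0,0,60,93],[0,0,0,0,0,80,93],[0,0,0,0,0,88,93],[0,0,0,0,0,88,93],[0,0,0,0,0,88,75],[0,0,0,0,0,88,55],[0,0,0,0,0,88,45],[0,0,0,0,0,88,38],[0,0,0,0,0,88,25]]' 30
python3 -m jog '[[0,0,0,0,0,0,25],[0,0,0,0,0,0,25],[0,0,0,0,0,0,25],[0,0,0,0,0,0,25],[0,0,0,0,0,0,25],[0,0,0,0,0,0,25]]'
```

```text
time_s: 9.25
position: [0.5133, 0.207, 0.1643]
orientation: [0.0, 0.694, 0.72, 0.0]
contact_force: [-0.2, -0.2, -0.4]
grip_width: 0.058
finger_force: 0.0
time_s: 9.85
position: [0.5129, 0.207, 0.164]
orientation: [-0.0, 0.694, 0.72, -0.0]
contact_force: [-4.7, 0.2, 3.3]
grip_width: 0.0359
finger_force: 30.0
```

```bash
python3 -m jog '[[0,0,0,0,0,-5,25],[0,0,0,0,0,-15,25],[0,0,0,0,0,-25,25],[0,0,0,0,0,-35,25],[0,0,0,0,0,-45,25],[0,0,0,0,0,-55,25],[0,0,0,0,0,-65,25],[0,0,0,0,0,-75,25],[0,0,0,0,0,-83,25],[0,0,0,0,0,-87,25]]'
python3 -m jog '[[0,0,0,0,0,-1,25],[0,0,0,0,0,-2,25],[0,0,0,0,0,-2,25],[0,0,0,0,0,-2,25],[0,0,0,0,0,-2,25]]'
python3 - <<'E'
from h import *
a=snapshot("scene");b=snapshot("side");w=snapshot("wrist");s=read_state();print(s["position"],s["grip_width"],s["contact_force"])
f=lambda i:cv2.resize(i,(400,300))
cv2.imwrite("pics/j.png",np.vstack([np.hstack([f(a["color"][80:260,240:400]),f(b["color"][90:270,260:420])]),np.hstack([f(w["color"]),f(a["color"])])]))
E
```

```text
time_s: 10.85
position: [0.513, 0.207, 0.2524]
orientation: [-0.0, 0.694, 0.72, 0.0]
contact_force: [-5.7, 0.5, -3.6]
grip_width: 0.0356
finger_force: 30.0
time_s: 11.35
position: [0.513, 0.207, 0.2538]
orientation: [-0.0, 0.694, 0.72, 0.0]
contact_force: [-5.4, 0.7, -2.8]
grip_width: 0.0359
finger_force: 30.0
[0.51298481 0.20696449 0.25386244] 0.03550368812887424 [-5.32885667  0.41980425 -3.15018327]
```

View pics/j.png

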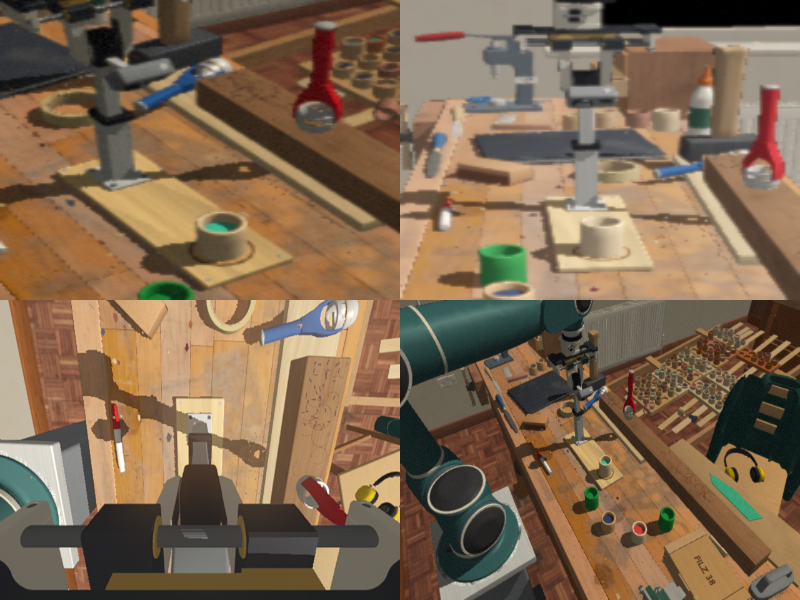

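The mast is extended with the head in the fingers (inner tube visible in both views, 89.9 mm risen) and the cup upright on its ring. The hand force of about 3 N is the mast's weight and the width of 35.5 mm means the button is in.

```bash
python3 -c "from station import *;print(close_job())"
```

```text
the job is handed in; nothing more can be done
None
```

I handed the job in at about 11.5 s of the 45 s limit, with the tall cup upright and let go on the spot and the arm holding the mast about 90 mm up with the button squeezed in (fingers at 35.5 mm); the short cups weren't touched and no verdict came back.

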